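# Spin the grain mill clear, brake its flywheel to the lock slot and pin it

## Task

Push the grain mill's crank so that the flywheel runs on freely for at least one and a half turns and throws out the last grains. Then slow the turning wheel with a gentle touch of the fingers on its rim until it stands still with the rim's hole under the slot of the lock bracket, let go of it, and only then fit the red-handled lock pin from the tool block down through slot and hole, fully home. Leave the pin standing there, and leave the bowl, jug, cups, tin and white box as they are.

Things in the scene. Friction and masses are not known exactly. Their poses are not given: they have to be found in the camera images.
- slot (a point): centre of the lock bracket's slot, on the upper face of its steel plate, 243 mm above the shelf, straight above the wheel's centre. Axes are the mill's: x along the rim's top, y along the shaft from crank side to hopper, z up. Slot 15 mm wide along x, 21 mm along y; plate 36 mm (x) by 34 mm (y), 6 mm thick, underside 7 mm above the rim; a 30 mm wide arm carries it from the +y side
- mill: the green hand grain mill, fixed, on a 25 mm thick board; origin on the shelf straight below the wheel's centre; axes as for the slot. The hopper (top 253 mm high, 124 mm across) is centred 130 mm along +y from the wheel's mid-plane; the flywheel and crank are on the -y side
- flywheel (a joint): angle (rad) of the flywheel on its balanced, very free bearing, unlimited, counting turns. 0 = crank handle up, hole down; growing values carry the wheel's top towards the slot's +x. The hole is under the slot at pi plus any whole number of turns. Once pushed it coasts for well over 10 s; at rest it stays where it is left; a light squeeze of 3 N a side on the rim slows it by about 11 rad/s2
- hole (a point): centre of the mouth of the lock hole on the rim's outer surface, 100 mm from the axis; the hole runs towards the axis, is 15 mm wide along the rim, 14 mm along the shaft and 23 mm deep; a red paint mark on both faces shows it, opposite the crank handle
- crank: the wooden crank handle, a sleeve of 22 mm diameter and 76 mm length turning loosely on its stud, parallel to the shaft on the wheel's -y face, 58 mm from the axis; origin at mid-length, 55 mm from the wheel's mid-plane; it starts in the upper part of its circle
- pin_grip (a point): centre of the red grip (upright, 20 mm diameter, 40 mm high) of the lock pin. Below it a steel collar of 26 mm diameter, 4 mm thick, its underside 24 mm below this point, and a round 10 mm shank reaching 56 mm below this point, the last 4 mm tapered. 90 g. It starts upright in the tool block; fully home, the collar rests on the bracket plate
- pin: the same lock pin; origin at the tip of its shank, z up along it
- block: dark wooden tool block fixed to the shelf, 80 x 60 x 45 mm, origin at the centre of its underside; the pin stands loosely in its middle hole (13.5 mm wide), collar on the block's top
- bowl: white bowl 124 mm across and 55 mm high below the mill's flour chute, to be left alone; origin at the centre of its underside
- jug: glass jug, 120 mm across, 190 mm high, to be left alone; origin under its centre
- cup1: steel cup, 78 mm across, 90 mm high, to be left alone; origin under its centre
- cup2: steel cup, 78 mm across, 90 mm high, to be left alone; origin under its centre
- tin: blue tin with a yellow band, 84 mm across, 130 mm high, to be left alone; origin under its centre
- clip_box: white plastic box with wire spring clips, 116 x 176 x 80 mm, to be left alone; origin under its centre
- wheel (a point): the flywheel, 200 mm across, rim 30 mm wide with flat faces; inertia about 0.017 kg m2, varying. Origin at its centre, 130 mm above the shelf; y = shaft, +z to the crank handle, -z to the hole. Its top 60 mm has at least 28 mm of free space beside each face, save at the bracket (18 mm either side of it along x) and where the crank handle passes, on the -y side within 69 mm of the axis
Not all that is in view belongs to the job. What is shaped like the pin but blue or yellow is not meant.

How it is judged:
On the way, in this order (a step that is already met when the one before it is completed fails the run):
1. the flywheel runs freely, untouched, past 7 rad from the crank-up position (a full turn and the start angle) ((value of joint flywheel above 7 rad or value of joint flywheel below -7 rad) and (velocity of joint flywheel above 0.6 rad/s or velocity of joint flywheel below -0.6 rad/s) and contact force between the fingers and flywheel below 0.05 N and contact force between the fingers and crank below 0.05 N), for 0.2 s.
2. the fingers touch the rim of the turning wheel (contact force between the fingers and flywheel above 0.2 N and (velocity of joint flywheel above 0.4 rad/s or velocity of joint flywheel below -0.4 rad/s) and contact force between the fingers and crank below 0.05 N).
3. the wheel stands still, let go, its hole within 4 mm of straight below the slot, the pin not yet there (horizontal distance between hole and slot below 0.004 m and height (world z) of hole above 0.2 m and velocity of joint flywheel between -0.03 and 0.03 rad/s and contact force between the fingers and flywheel below 0.05 N and distance between pin_grip and slot above 0.08 m), for 0.3 s.
At the end, for the whole second after the job is handed in: The lock pin stands released and upright (within 0.15 rad) in the slot, its collar within 3 mm of resting on the bracket plate and its axis within 7 mm of the slot's centre, its shank in the rim's hole (hole within 6 mm of straight below the slot), and the wheel is at rest (z of pin_grip in the frame of slot between 0.02 and 0.027 m and horizontal distance between pin_grip and slot below 0.007 m and angle between pin_grip's own z axis and vertical below 0.15 rad and horizontal distance between hole and slot below 0.006 m and height (world z) of hole above 0.2 m and velocity of joint flywheel between -0.03 and 0.03 rad/s); the robot touches nothing.
It fails at once if the fingers bear on the rim with more than 20 N (contact force between the fingers and flywheel above 20 N and contact force between the fingers and crank below 0.1 N).
It fails at once if the pin touches the wheel while it is turning (faster than 1 rad/s) (contact force between pin and flywheel above 0.2 N and (velocity of joint flywheel above 1 rad/s or velocity of joint flywheel below -1 rad/s)).
It fails at once if the bowl, jug, a cup, the tin or the white box is moved by more than 20 mm (distance of any of bowl, jug, cup1, cup2, tin, clip_box from where it was at the start of the episode above 0.02 m).
It also fails if it takes over 67 s, if anything falls off the work surface, if the arm or the gripper's body presses on something with over 40 N, if the wrist force passes 120 N, or if a joint passes its speed limit or range.

## Robot

A 7-joint arm with a two-finger parallel gripper is mounted at the origin on the work surface. World frame = base frame: x ahead of the robot, y to its left, z up, the work surface at z = 0. Lengths are in m, angles in rad, forces in N, time in s.
With the tool pointing down it reaches from about 0.35 to 0.9 m from the base axis. Payload 7.2 kg.
Tool frame: the origin (TCP) lies on the centre line of the jaws, within the pads' length; the fingertips stand 19 mm ahead of it and the grasp point (between the pads) is the TCP (tips_ahead is the distance from the TCP to the fingertips, in m); z points along the fingers, y is the line along which they close (so a half turn about z gives the same grasp; the last joint's range is limited). The gripper opens to 88 mm and grips with 3 to 60 N. Pads are 20 mm wide; open, the fingers measure 115 mm over their backs; the gripper's body (75 mm by 178 mm) begins 61 mm behind the grasp point.
Start: joints at [-0.068, 0.411, -0.013, 1.596, 0.006, 1.134, -0.082], TCP at [0.625, -0, 0.242] pointing down, gripper open.
Joint ranges: [-2.95, 2.95], [-0.29, 1.99], [-1.47, 1.44], [0.14, 2.54], [-1.03, 4.17], [0.13, 1.85], [-2.86, 2.86]. Speed limits (rad/s): [2.39, 2.39, 3.01, 3.01, 3.14, 3.14, 3.14].

## Interface

Orientations are given as a rotation vector (axis times angle).
In Python, from rig import * gives the robot as it stands.
- The arm moves only by the tool apply_moves, never from a script. Its argument "increments" is a list of rows, each a list of 3 entries, a list of its own where there are three numbers: the shift along the world's x, y, z normalised to -1 to 1, where 1 is 0.1 m, then the turn, a rotation vector about the world's x, y, z normalised to -1 to 1, where 1 is 180 degrees, then the finger opening in mm, from 0 to 87.8. In form: [[[tx, ty, tz], [ax, ay, az], fingers], ...]. A call has exactly 10 rows; each row shifts and turns the commanded pose from where the row before left it; what a row does not reach is not made up. A row lasts 1/10 s, in which the tool goes at most 50 mm and 8.59 degrees, less where a joint would pass 70% of its speed; a pose out of reach is approached as far as the arm can. A call with a number of a shift or a turn outside -1 to 1 is refused whole. A call with a gripper value outside its range is refused whole. The fingers move at their own pace and stop on an object; "squeeze" is the grip in N (left out, the last holds). Time passes only in rows, so rows that do not move let the fingers close, or fill a call up. It gives the time, the measured TCP pose, the force, the opening and the grip force at its end, in the units of the state.
- sense(): the state, without advancing time (a new reading comes with each control period).
- capture(name): name is "scene" or "side" or "wrist"; returns a dict with "color" (480x640x3 uint8, red, green, blue), "range_z" (480x640 float32, m along the optical axis (not along the pixel's ray), 0 where there is no reading), "mtx" (3x3 intrinsics, pixels), "camera_from_world" (4x4, takes a point from world to camera coordinates); the wrist camera has in their place "hand_eye" (4x4, takes a point from camera to tool coordinates, whose origin is the TCP and whose axes are the flange's). Camera axes: x right, y up, looking along -z (the intrinsics and any distortion apply to the point x, -y, -z); pixel columns grow to the right and rows downward; lengths in m; the calibration is good to about 2 mm. A picture is of the moment at which its call begins: read the wrist's pose just before it.
- hand_in(): hands the job in; it is judged then, once.
The state is a dict: "t": time; "q": joint angles; "qd": joint speeds; "joint_efforts": joint torques, N m; "eef_pos": TCP position; "ee_rot": TCP orientation; "ft_force": force on the tool from outside, world axes, zero at the start; "torque": the same for the moment, N m; "grip_width": opening from 0.0 (shut) to 1.0 (fully open); "gripper_force": force on a finger pad.
Only numpy, scipy, OpenCV 4.12 (cv2) and the standard library are available. Lean on these libraries where they do the work, as an engineer would, in place of code of your own. Each camera call takes 0.05 s, during which the arm holds its last target. There are 200 camera calls.

## Working session

There is one attempt and no reset: what is moved stays moved. The work goes in short steps, Python scripts to look and compute and a tool call to move; the robot and the scene stay as the last step left them, time stands still between calls to the robot, and variables do not carry over. Pictures are saved under pics/ and viewed, at most 10 in all, crops included, and the job is handed in when it is done.

Besides the shell and the picture viewer there is one more tool, called after ">>>" by a JSON object that holds its "api" and its "payload", one argument or row to a line. apply_moves: Moves the arm, as the interface text tells. Its arguments: {"type":"object","properties":{"increments":{"type":"array"},"squeeze":{"type":"number"}},"required":["increments"]}

```bash
mkdir -p pics; ls; cat > h.py <<'E'
from rig import *
import numpy as np, cv2
def save(c,n): cv2.imwrite('pics/'+n+'.png',c['color'][:,:,::-1])
def world(c,T=None):
    K=np.array(c['mtx']);z=np.array(c['range_z'],float);v,u=np.mgrid[0:480,0:640]
    P=np.stack([(u-K[0,2])/K[0,0]*z,-(v-K[1,2])/K[1,1]*z,-z,np.ones_like(z)],-1)
    M=np.linalg.inv(np.array(c['camera_from_world'])) if T is None else T
    W=(P@M.T)[...,:3]; W[z==0]=np.nan
    return W
E
python3 - <<'E'
from h import *
s=sense();print(s)
for n in ['scene','side']:
    c=capture(n);save(c,n);np.savez(n+'.npz',**{k:v for k,v in c.items()});print(n,c.keys(),c['mtx'],c['camera_from_world'])
E
```

```text
pics
{'t': 0.0, 'q': array([-0.06819758,  0.41189083, -0.01270335,  1.59703999,  0.00559491,
        1.13429041, -0.08220311]), 'qd': array([ 9.05508422e-04, -2.06559901e-03,  1.56190440e-03,  4.20711844e-04,
        1.88852166e-03, -9.57287143e-04,  7.15457646e-05]), 'joint_efforts': array([-2.92756195e-04, -5.87956166e+01,  6.41712137e-01, -2.91074431e+01,
       -5.37758670e-02,  1.83686998e-02,  1.53371734e-04]), 'eef_pos': array([ 6.24526567e-01, -4.51228444e-05,  2.40816411e-01]), 'ee_rot': array([-2.22069245e+00, -2.22071240e+00,  1.88860883e-03]), 'ft_force': array([ 0.45274423, -0.2708428 , -0.0814004 ]), 'torque': array([ 0.00861643,  0.05902546, -0.01447023]), 'gripper_force': 0.0, 'grip_width': 0.9989587399086461}
scene dict_keys(['color', 'range_z', 'mtx', 'camera_from_world']) [[562.26014539   0.         328.69376791]
 [  0.         562.26014539 235.07305268]
 [  0.           0.           1.        ]] [[-0.47323421  0.88085631 -0.01189678  0.19255793]
 [-0.66758358 -0.34977798  0.65725758  0.29749054]
 [ 0.57478826  0.31897887  0.75357212 -1.54331889]
 [ 0.          0.          0.          1.        ]]
side dict_keys(['color', 'range_z', 'mtx', 'camera_from_world']) [[505.3737121    0.         308.49245167]
 [  0.         505.3737121  237.68105419]
 [  0.           0.           1.        ]] [[-0.99705796 -0.07465628  0.01737415  0.55873449]
 [ 0.06820603 -0.76068419  0.64552886 -0.06924098]
 [-0.03497655  0.64481471  0.76353823 -1.23640235]
 [ 0.          0.          0.          1.        ]]
```

View pics/scene.png

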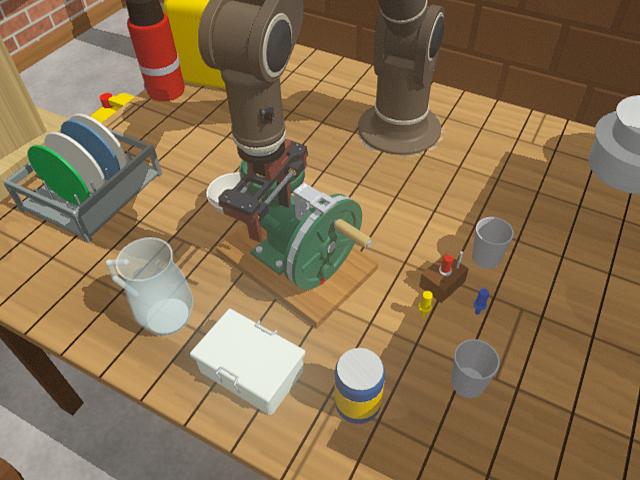

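View pics/side.png

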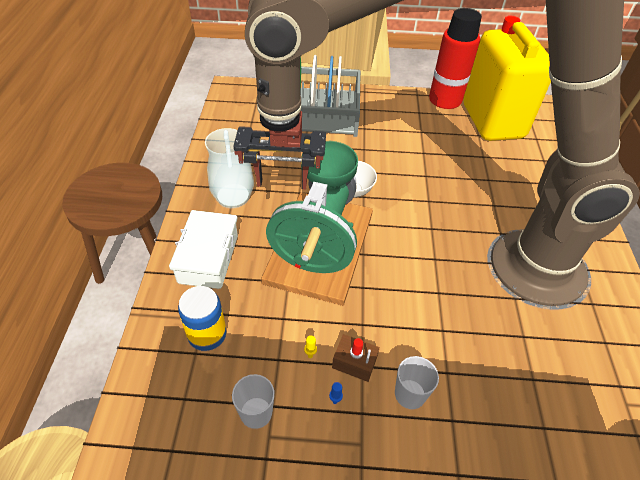

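Scene: red-gripped pin in the dark block at scene (447,265) / side (357,348). The blue (482,300) and yellow (427,300) ones are decoys standing on the table. The wheel is at scene (333,245), the bracket plate at (312,200) and the crank tip at (368,243).

```bash
cat > m.py <<'E'
from h import *
for n in ['scene','side']:
    c=dict(np.load(n+'.npz'));W=world(c);hsv=cv2.cvtColor(c['color'],cv2.COLOR_RGB2HSV)
    M=np.linalg.inv(c['camera_from_world']);print(n,'cam',M[:3,3].round(3))
    for (u,v),l in {'scene':[((447,262),'red'),((447,258),'red'),((312,200),'plate'),((368,243),'crank'),((345,233),'crank'),((333,275),'face'),((355,215),'face')],
      'side':[((357,343),'red'),((357,348),'red'),((318,193),'plate'),((305,253),'crank'),((312,236),'crank'),((290,225),'face'),((340,250),'face')]}[n]:
        print(l,W[v,u].round(4),c['color'][v,u],hsv[v,u])
    # red pin
    red=((hsv[...,0]<6)|(hsv[...,0]>174))&(hsv[...,1]>170)&(hsv[...,2]>90)
    w=(W[...,0]>.3)&(W[...,0]<1.0)&(abs(W[...,1])<.5)
    m=red&w&(W[...,2]>.02)&(W[...,2]<.13)
    nn,lab,st,ce=cv2.connectedComponentsWithStats(m.astype(np.uint8))
    for i in range(1,nn):
        if st[i,4]>8: q=W[lab==i];print('red',st[i],q.min(0).round(3),q.max(0).round(3),np.median(q,0).round(4))
    # wheel face: green, fit plane
    g=(hsv[...,0]>60)&(hsv[...,0]<95)&(hsv[...,1]>80)&(W[...,2]>.03)&(W[...,2]<.235)
    P=W[g]; 
    rng=np.random.default_rng(0);best=0
    for _ in range(500):
        a=P[rng.integers(len(P),size=3)];nv=np.cross(a[1]-a[0],a[2]-a[0]);L=np.linalg.norm(nv)
        if L<1e-6: continue
        nv/=L
        if abs(nv[2])>.2: continue
        k=abs((P-a[0])@nv)<.002
        if k.sum()>best: best=k.sum();bk=k
    Q=P[bk];cc=Q.mean(0);nv=np.linalg.svd(Q-cc)[2][2];nv*=np.sign(nv[1])
    print('face n',nv.round(4),'d',nv@cc,'count',best,len(P),cc.round(4),Q.min(0).round(3),Q.max(0).round(3))
E
python3 m.py
```

```text
scene cam [1.177 0.427 0.97 ]
red [0.4545 0.2953 0.0843] [114  44  28] [  6 192 114]
red [0.4496 0.2926 0.09  ] [209  67  50] [  3 194 209]
plate [0.5611 0.0517 0.2418] [208 209 211] [110   4 211]
crank [0.5651 0.1687 0.1892] [167 168 171] [113   6 171]
crank [0.5618 0.12   0.1877] [134 113  73] [ 20 116 134]
face [0.5479 0.0863 0.0219] [193 139  76] [ 16 155 193]
face [0.4836 0.1026 0.1538] [ 88 118  85] [ 57  71 118]
red [443 255  10  18 100] [0.435 0.285 0.052] [0.457 0.303 0.091] [0.4509 0.2969 0.085 ]
red [320 278   5   7  16] [0.578 0.078 0.034] [0.592 0.09  0.066] [0.5852 0.0808 0.0412]
face n [0.9999 0.0093 0.0041] d 0.6430803858635803 count 1594 3578 [ 0.6477 -0.55    0.1139] [ 0.64 -0.65  0.03] [0.65  0.069 0.188]
side cam [0.519 0.786 0.979]
red [0.4441 0.296  0.0884] [249  41  22] [  3 232 249]
red [0.4433 0.3027 0.0806] [220  34  26] [  1 225 220]
plate [0.5418 0.0418 0.2422] [241 240 240] [  0   1 241]
crank [0.5583 0.1656 0.1965] [249 222 136] [ 23 116 249]
crank [0.5477 0.1198 0.1959] [245 215 131] [ 22 119 245]
face [0.5978 0.0705 0.1692] [ 64 125  92] [ 74 124 125]
face [0.487  0.0952 0.1266] [ 64 125  90] [ 73 124 125]
red [295 264   6   4  17] [0.575 0.078 0.032] [0.587 0.085 0.049] [0.5818 0.0799 0.0402]
red [352 338  11  17 144] [0.433 0.265 0.048] [0.452 0.304 0.093] [0.443  0.2991 0.0838]
face n [ 0.2195  0.9756 -0.0027] d 0.20420449433841809 count 1776 5451 [0.5529 0.0853 0.1437] [0.459 0.062 0.031] [0.652 0.108 0.23 ]
```

```bash
cat > m2.py <<'E'
from h import *
from scipy.optimize import least_squares
n=np.array([.2195,.9756,0]);n/=np.linalg.norm(n);ex=np.array([-n[1],n[0],0]) # mill x
for nm in ['scene','side']:
    c=dict(np.load(nm+'.npz'));W=world(c);hsv=cv2.cvtColor(c['color'],cv2.COLOR_RGB2HSV)
    D=W@n;X=W@ex;Z=W[...,2]
    # face inliers
    near=(abs(X-(np.array([.553,.085,0])@ex))<.13)
    g=near&(hsv[...,0]>50)&(hsv[...,0]<95)&(hsv[...,1]>60)&(Z>.028)&(Z<.24)
    h,e=np.histogram(D[g],bins=np.arange(.15,.25,.002));print(nm,[(round(a,3),b) for a,b in zip(e,h) if b>30])
    f=g&(abs(D-.2042)<.003)
    # outline fit: convex hull points of face
    p=np.stack([X[f],Z[f]],1).astype(np.float32);hu=cv2.convexHull(p)[:,0]
    r=least_squares(lambda q:np.hypot(hu[:,0]-q[0],hu[:,1]-q[1])-q[2],[p[:,0].mean(),.13,.1],loss='soft_l1',f_scale=.002)
    print('circle',r.x.round(4),len(hu),'hullrange',hu.min(0),hu.max(0))
    # plate
    s=(hsv[...,1]<40)&(Z>.236)&(Z<.25)&near&(D>.10)&(D<.23)
    print('plate',s.sum(),'z',np.median(Z[s]),'X',np.percentile(X[s],[0,1,5,50,95,99,100]).round(4),'D',np.percentile(D[s],[0,1,5,50,95,99,100]).round(4))
    # X extents by D
    for d in np.arange(.11,.22,.006):
        k=s&(abs(D-d)<.003)
        if k.sum()>3: print(round(d,3),k.sum(),X[k].min().round(4),X[k].max().round(4))
    # crank wood
    w=near&(hsv[...,0]>14)&(hsv[...,0]<30)&(Z>.1)&(D>.208)&(D<.31)
    print('crank',w.sum(),D[w].min(),D[w].max())
    for d in np.arange(.215,.30,.015):
        k=w&(abs(D-d)<.007)
        if k.sum()>3: print(round(d,3),k.sum(),'X',X[k].min().round(4),X[k].max().round(4),'Z',Z[k].min().round(4),Z[k].max().round(4))
E
python3 m2.py
python3 - <<'E'
import cv2
a=cv2.imread('pics/scene.png');b=cv2.imread('pics/side.png')
x=cv2.resize(a[165:305,270:400],None,fx=3,fy=3,interpolation=2);y=cv2.resize(b[300:400,290:405],None,fx=3.4,fy=3.4,interpolation=2)
h=max(x.shape[0],y.shape[0]);o=cv2.hconcat([cv2.copyMakeBorder(i,0,h-i.shape[0],0,0,0) for i in (x,y)]);cv2.imwrite('pics/crop.png',o);print(o.shape)
E
```

```text
scene [(np.float64(0.176), np.int64(53)), (np.float64(0.178), np.int64(65)), (np.float64(0.18), np.int64(81)), (np.float64(0.182), np.int64(57)), (np.float64(0.198), np.int64(87)), (np.float64(0.2), np.int64(733)), (np.float64(0.202), np.int64(349)), (np.float64(0.204), np.int64(681)), (np.float64(0.206), np.int64(869)), (np.float64(0.208), np.int64(170)), (np.float64(0.21), np.int64(41)), (np.float64(0.214), np.int64(33)), (np.float64(0.216), np.int64(58))]
circle [-0.528   0.1318  0.0994] 43 hullrange [-0.6280261   0.03326869] [-0.42678484  0.23639901]
plate 594 z 0.24119066018905844 X [-0.5746 -0.5682 -0.5454 -0.5297 -0.5121 -0.5101 -0.5071] D [0.1011 0.1219 0.1319 0.1692 0.2077 0.209  0.2098]
0.122 4 -0.569 -0.5667
0.128 14 -0.5683 -0.514
0.134 44 -0.5668 -0.511
0.14 44 -0.5664 -0.5124
0.146 43 -0.5433 -0.5129
0.152 43 -0.5426 -0.5124
0.158 43 -0.5421 -0.5128
0.164 40 -0.5442 -0.5119
0.17 39 -0.5426 -0.5109
0.176 52 -0.5446 -0.5086
0.182 50 -0.5453 -0.5084
0.188 31 -0.5459 -0.5105
0.194 36 -0.5466 -0.5098
0.2 34 -0.5452 -0.5071
0.206 67 -0.5462 -0.5093
0.212 6 -0.5413 -0.5113
cra
[... 955 characters left out ...]
71 0.2093 0.2102]
0.128 9 -0.5369 -0.5106
0.134 31 -0.5615 -0.5085
0.14 32 -0.5603 -0.5084
0.146 29 -0.5378 -0.5087
0.152 32 -0.6482 -0.5083
0.158 31 -0.6477 -0.5084
0.164 32 -0.5383 -0.509
0.17 28 -0.5383 -0.5083
0.176 49 -0.5401 -0.5061
0.182 32 -0.5415 -0.5057
0.188 22 -0.5417 -0.506
0.194 25 -0.5416 -0.5056
0.2 29 -0.5409 -0.5051
0.206 54 -0.542 -0.5054
0.212 7 -0.5403 -0.5217
crank 326 0.20942929346020597 0.2866675711687621
0.215 42 X -0.5168 -0.4973 Z 0.1825 0.198
0.23 51 X -0.5182 -0.4967 Z 0.1871 0.1979
0.245 62 X -0.5179 -0.4968 Z 0.1821 0.1988
0.26 61 X -0.5179 -0.4971 Z 0.1839 0.1993
0.275 60 X -0.5181 -0.4969 Z 0.1865 0.1979
0.29 30 X -0.5166 -0.4979 Z 0.1817 0.1983
(420, 781, 3)
```

View pics/crop.png

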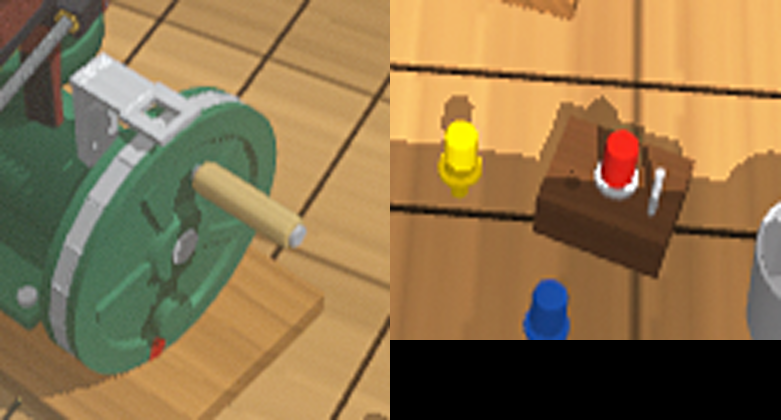

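Crop: the red pin stands in the block's middle hole (in the crop at (620,165)). The blue and yellow look-alikes are on the table, so red is the one meant. The wheel has its crank slightly past the top and its red mark at the bottom. I'll take one wrist reading to refine the positions.

```bash
cat >> h.py <<'E'
from scipy.spatial.transform import Rotation as R
n=np.array([.2195,.9756,0]);n/=np.linalg.norm(n);ex=np.array([-n[1],n[0],0])
def wristworld():
    s=sense();T=np.eye(4);T[:3,:3]=R.from_rotvec(s['ee_rot']).as_matrix();T[:3,3]=s['eef_pos']
    c=capture('wrist');M=T@np.array(c['hand_eye']);return c,world(c,M),M
def top(W,ctr,r,zr):
    k=(np.hypot(W[...,0]-ctr[0],W[...,1]-ctr[1])<r)&(W[...,2]>zr[0])&(W[...,2]<zr[1]);return k
E
python3 - <<'E'
from h import *
c,W,M=wristworld();save(c,'wrist0');print('cam',M[:3,3].round(3),'dir',(-M[:3,2]).round(3))
X=W@ex;D=W@n;Z=W[...,2]
s=(abs(X+.525)<.035)&(Z>.236)&(Z<.25)&(D>.17)&(D<.22);print('plate',s.sum())
if s.sum():print(np.median(Z[s]),np.percentile(X[s],[1,5,50,95,99]),np.percentile(D[s],[1,5,50,95,99]))
# pin in block frame, from saved views
for nm in ['scene','side']:
    c=dict(np.load(nm+'.npz'));W=world(c);Z=W[...,2]
    b=(np.hypot(W[...,0]-.445,W[...,1]-.297)<.07)&(Z>.04)&(Z<.05)
    r=cv2.minAreaRect((W[b][:,:2]*1000).astype(np.float32));print(nm,'block',b.sum(),r,np.median(Z[b]))
    t=(np.hypot(W[...,0]-.445,W[...,1]-.297)<.03)&(Z>.086);print('top',t.sum(),W[t].mean(0),W[t].min(0),W[t].max(0))
E
```

```text
cam [0.625 0.07  0.384] dir [-0.002 -0.254 -0.967]
plate 10529
0.24279617457604016 [-0.54366866 -0.5432861  -0.52505582 -0.50910364 -0.50767723] [0.17042467 0.17206047 0.18950905 0.20653407 0.20764958]
scene block 713 ((446.4749450683594, 293.4064025878906), (61.49197006225586, 83.62080383300781), 71.90654754638672) 0.04318886344291162
top 54 [0.44514569 0.29614909 0.08797138] [0.42591651 0.28490878 0.08606212] [0.45736227 0.31434763 0.09545102]
side block 895 ((442.23663330078125, 292.6639404296875), (63.43981170654297, 80.15933990478516), 71.90430450439453) 0.04480504940808083
top 74 [0.44090012 0.29544558 0.08890629] [0.41903702 0.28393421 0.08608907] [0.45186747 0.31422146 0.09745075]
```

View pics/wrist0.png

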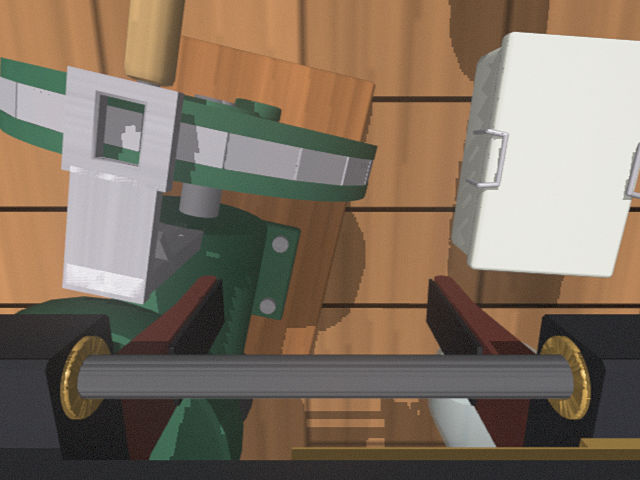

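The wrist view shows the plate at about (122,130) px with its slot at (120,128), the crank above it and the wheel clear on both sides.

```bash
cat >> h.py <<'E'
def ray(c,M,u,v,z):
    K=np.array(c['mtx']);d=M[:3,:3]@np.array([(u-K[0,2])/K[0,0],-(v-K[1,2])/K[1,1],-1]);o=M[:3,3];return o+d*(z-o[2])/d[2]
def slot(c,W,M,z=.2428):
    pl=(abs(W[...,2]-z)<.0025)&(abs(W@ex+.526)<.03)&(W@n>.165)&(W@n<.215)
    pl=cv2.morphologyEx(pl.astype(np.uint8),cv2.MORPH_CLOSE,np.ones((5,5)))
    cs,h=cv2.findContours(pl,cv2.RETR_CCOMP,cv2.CHAIN_APPROX_NONE)
    i=max([i for i in range(len(cs)) if h[0][i][3]>=0],key=lambda i:cv2.contourArea(cs[i]))
    P=np.array([ray(c,M,u,v,z) for u,v in cs[i][:,0]])
    return cv2.minAreaRect((P[:,:2]*1000).astype(np.float32)),P
E
python3 - <<'E'
from h import *
c,W,M=wristworld();r,P=slot(c,W,M);print(r)
ctr=np.array([r[0][0],r[0][1],0])/1000;print('X',ctr@ex,'D',ctr@n)
g=(W[...,2]>.1)&(W[...,2]<.22)&(W@n>.15)&(W@n<.22);print((W@n)[g&(abs(W@ex+.57)<.01)].max())
# crank in wrist
h=cv2.cvtColor(c['color'],cv2.COLOR_RGB2HSV);k=(h[...,0]>14)&(h[...,0]<30)&(W[...,2]>.15)&(W@n>.21)
print('crank',k.sum(),np.percentile((W@ex)[k],[2,98]),W[...,2][k].max())
E
```

```text
((555.506591796875, 70.83197021484375), (21.337047576904297, 14.5559720993042), 77.27033233642578)
X -0.5264110331165658 D 0.19103969678432361
0.20573505867313627
crank 4319 [-0.52034059 -0.50185415] 0.19845700000643623
```

>>> {"api": "apply_moves", "payload": {
  "increments": [
    [[0, 0, 0.5], [0, 0, 0], 0],
    [[-0.1, 0.45, 0], [0, 0, 0], 0],
    [[-0.1, 0.45, 0], [0, 0, 0], 0],
    [[-0.1, 0.44, 0], [0, 0, 0], 0],
    [[0, 0, -0.25], [0, 0, 0], 0],
    [[0, 0, -0.25], [0, 0, 0], 0],
    [[0, 0, 0], [0, 0, 0], 0],
    [[0, 0, 0], [0, 0, 0], 0],
    [[0, 0, 0], [0, 0, 0], 0],
    [[0, 0, 0], [0, 0, 0], 0]
  ],
  "squeeze": 3
}}

```text
t: 1.2
eef_pos: [0.5957, 0.1338, 0.243]
ee_rot: [2.221, 2.22, 0.003]
ft_force: [-0.5, 1.5, 0.4]
grip_width: 0.131
gripper_force: 0.0
```

>>> {"api": "apply_moves", "payload": {
  "increments": [
    [[0, 0, -0.2], [0, 0, 0], 0],
    [[0, 0, -0.2], [0, 0, 0], 0],
    [[0, 0, -0.2], [0, 0, 0], 0],
    [[0, 0, 0], [0, 0, 0], 0],
    [[0, 0, 0], [0, 0, 0], 0],
    [[0, 0, 0], [0, 0, 0], 0],
    [[0, 0, 0], [0, 0, 0], 0],
    [[0, 0, 0], [0, 0, 0], 0],
    [[0, 0, 0], [0, 0, 0], 0],
    [[0, 0, 0], [0, 0, 0], 0]
  ]
}}

```text
t: 2.2
eef_pos: [0.5951, 0.134, 0.1819]
ee_rot: [2.221, 2.221, 0.0]
ft_force: [1.5, -0.3, -0.3]
grip_width: 0.007
gripper_force: 0.0
```

>>> {"api": "apply_moves", "payload": {
  "increments": [
    [[-0.04, 0.01, 0], [0, 0, 0], 0],
    [[-0.07, 0.015, 0], [0, 0, 0], 0],
    [[-0.09, 0.02, 0], [0, 0, 0], 0],
    [[-0.09, 0.02, 0], [0, 0, 0], 0],
    [[-0.09, 0.02, 0], [0, 0, 0], 0],
    [[-0.09, 0.02, 0], [0, 0, 0], 0],
    [[0, 0, 0.4], [0, 0, 0], 0],
    [[0, 0, 0.5], [0, 0, 0], 20],
    [[0, 0, 0.2], [0, 0, 0.0477], 50],
    [[0, 0, 0], [0, 0, 0.0477], 50]
  ]
}}

```text
t: 3.2
eef_pos: [0.5487, 0.1455, 0.2957]
ee_rot: [1.855, 2.531, 0.008]
ft_force: [0.8, 0.3, -0.6]
grip_width: 0.243
gripper_force: 0.0
```

```bash
cat >> h.py <<'E'
def crank(nm='side'):
    t=sense()['t'];c=capture(nm);W=world(c);h=cv2.cvtColor(c['color'],cv2.COLOR_RGB2HSV)
    X=W@ex+.5264;Z=W[...,2]-.13;D=W@n-.191
    if nm=='side': X=X-.003
    k=(h[...,0]>14)&(h[...,0]<30)&(D>.03)&(D<.105)&(np.hypot(X,Z)<.085)&(abs(np.hypot(X,Z)-.06)<.022)
    # visible-surface: extreme along view; use median X and direction
    x,z=np.median(X[k]),np.median(Z[k]);return t,k.sum(),np.arctan2(x,z),np.hypot(x,z),c
E
python3 - <<'E'
from h import *
for i in range(4): print(crank('side')[:4])
print(crank('scene')[:4]);c=capture('side');save(c,'s1');print(sense()['eef_pos'],sense()['ft_force'])
E
```

```text
(3.2, np.int64(269), np.float64(1.723784352111465), np.float64(0.05723739330910897))
(3.25, np.int64(264), np.float64(1.8355237829856526), np.float64(0.056449075549176164))
(3.3, np.int64(266), np.float64(1.9523605197489051), np.float64(0.05554460251869309))
(3.35, np.int64(262), np.float64(2.072670635757701), np.float64(0.05435440604291533))
(3.4, np.int64(333), np.float64(2.317524262198066), np.float64(0.04859927163302499))
[0.54739114 0.14441431 0.29083006] [-0.15910258 -0.27865518  0.3155734 ]
```

>>> {"api": "apply_moves", "payload": {
  "increments": [
    [[-0.07, -0.086, -0.03], [0, 0, 0.0477], 50],
    [[-0.07, -0.086, -0.03], [0, 0, 0.0477], 50],
    [[-0.07, -0.086, -0.03], [0, 0, 0.0477], 50],
    [[-0.07, -0.086, -0.03], [0, 0, 0.0477], 50],
    [[-0.07, -0.086, -0.03], [0, 0, 0.0477], 50],
    [[-0.07, -0.086, -0.03], [0, 0, 0.0477], 50],
    [[-0.07, -0.086, -0.03], [0, 0, 0.0477], 50],
    [[0, 0, 0], [0, 0, 0], 50],
    [[0, 0, 0], [0, 0, 0], 50],
    [[0, 0, 0], [0, 0, 0], 50]
  ]
}}

```text
t: 4.5
eef_pos: [0.4993, 0.0849, 0.2706]
ee_rot: [0.354, 3.122, 0.001]
ft_force: [0.2, 0.3, -0.1]
grip_width: 0.571
gripper_force: 0.0
```

```bash
python3 - <<'E'
from h import *
for i in range(3): print(crank('side')[:4])
s=sense();print(s['t'],s['eef_pos'],s['grip_width']*87.8,R.from_rotvec(s['ee_rot']).as_matrix()[:,1],'X',s['eef_pos']@ex+.5264,'D',s['eef_pos']@n-.191)
E
```

```text
(4.5, np.int64(265), np.float64(-1.6031852586859245), np.float64(0.05479534119760124))
(4.55, np.int64(262), np.float64(-1.5099249260772334), np.float64(0.05578879661695796))
(4.6, np.int64(264), np.float64(-1.4205872176319634), np.float64(0.0563484844841327))
4.65 [0.49922275 0.0848223  0.27063293] 49.766058697572305 [2.21538246e-01 9.75151662e-01 2.05459313e-04] X 0.0579710628685669 D 0.0013343773025271122
```

>>> {"api": "apply_moves", "payload": {
  "increments": [
    [[0, -0.01, -0.155], [0, 0, 0], 50],
    [[0, 0, -0.155], [0, 0, 0], 50],
    [[0, 0, -0.155], [0, 0, 0], 50],
    [[0, 0, -0.155], [0, 0, 0], 46],
    [[0, 0, 0], [0, 0, 0], 42],
    [[0, 0, 0], [0, 0, 0], 39],
    [[0, 0, 0], [0, 0, 0], 39],
    [[0, 0, 0], [0, 0, 0], 39],
    [[0, 0, 0], [0, 0, 0], 39],
    [[0, 0, 0], [0, 0, 0], 39]
  ]
}}

```text
t: 5.65
eef_pos: [0.4992, 0.0833, 0.209]
ee_rot: [0.348, 3.122, 0.0]
ft_force: [0.4, 0.6, -0.1]
grip_width: 0.442
gripper_force: 0.0
```

```bash
python3 - <<'E'
from h import *
for i in range(3): print(crank('side')[:4])
s=sense();print(s['t'],s['eef_pos'],s['grip_width']*87.8,s['ft_force'],'X',s['eef_pos']@ex+.5264,'D',s['eef_pos']@n-.191)
E
```

```text
(5.65, np.int64(279), np.float64(0.0044202264967164685), np.float64(0.06638085362938134))
(5.7, np.int64(287), np.float64(0.05172384897481401), np.float64(0.06628706877285058))
(5.75, np.int64(286), np.float64(0.11370681394915871), np.float64(0.06620110777234828))
5.8 [0.49903489 0.08330199 0.20879996] 39.30061687031215 [0.08509608 0.13510217 0.07331129] X 0.05782063623028322 D -0.00019009593313798478
```

```bash
python3 - <<'E'
from h import *
L=[]
for i in range(22):
    t,k,a,r,c=crank('side');L.append((t,a+2*np.pi));print(round(t,2),round(L[-1][1],3),round(r,4))
    if len(L)>6 and L[-7][1]>7.06: break
print(np.polyfit(*np.array(L[-6:]).T,1))
E
```

```text
5.8 6.447 0.0665
5.85 6.495 0.0662
5.9 6.542 0.0666
5.95 6.592 0.0663
6.0 6.643 0.0663
6.05 6.691 0.0659
6.1 6.741 0.066
6.15 6.785 0.0657
6.2 6.829 0.0658
6.25 6.878 0.0658
6.3 6.924 0.0653
6.35 6.969 0.0649
6.4 7.009 0.0651
6.45 7.057 0.0649
6.5 7.098 0.0643
6.55 7.138 0.0642
6.6 7.184 0.064
6.65 7.232 0.0634
6.7 7.273 0.0634
6.75 7.316 0.0629
6.8 7.352 0.0628
[0.86227152 1.49357351]
```

>>> {"api": "apply_moves", "payload": {
  "increments": [
    [[0, 0, 0], [0, 0, 0], 28],
    [[0, 0, 0], [0, 0, 0], 28],
    [[0, 0, 0], [0, 0, 0], 28],
    [[0, 0, 0], [0, 0, 0], 28],
    [[0, 0, 0], [0, 0, 0], 28],
    [[0, 0, 0], [0, 0, 0], 52],
    [[0, 0, 0], [0, 0, 0], 52],
    [[0, 0, 0], [0, 0, 0], 52],
    [[0, 0, 0.3], [0, 0, 0], 52],
    [[0, 0, 0.5], [0, 0, 0], 52]
  ],
  "squeeze": 3
}}

```text
t: 7.85
eef_pos: [0.4974, 0.0831, 0.287]
ee_rot: [-0.347, -3.116, 0.002]
ft_force: [1.4, -0.5, -0.1]
grip_width: 0.59
gripper_force: 0.0
```

```bash
python3 - <<'E'
from h import *
c=crank('side');print(c[:4]);save(c[4],'s2');c=crank('scene');print(c[:4])
c=c[4]
for nm in ['side','scene']:
    c=capture(nm);W=world(c);h=cv2.cvtColor(c['color'],cv2.COLOR_RGB2HSV)
    X=W@ex+.5264;Z=W[...,2]-.13;D=W@n-.191
    k=(h[...,0]>14)&(h[...,0]<30)&(D>.035)&(D<.085)&(abs(np.hypot(X,Z)-.06)<.022)
    print(nm,k.sum(),'X',np.percentile(X[k],[1,99]),'Z',np.percentile(Z[k],[1,99]))
print(sense()['eef_pos'],sense()['grip_width'])
E
```

```text
(7.85, np.int64(274), np.float64(1.237060442975211), np.float64(0.061236065004988675))
(7.9, np.int64(356), np.float64(1.2233738497685183), np.float64(0.05315118650419534))
side 200 X [0.04954599 0.07014634] Z [0.01234899 0.02520846]
scene 261 X [0.04341551 0.06435882] Z [0.0049684  0.02355702]
[0.49966314 0.08361797 0.28979388] 0.5906981427418119
```

>>> {"api": "apply_moves", "payload": {
  "increments": [
    [[0.016, 0.066, 0], [0, 0, -0.0477], 52],
    [[0.016, 0.066, 0], [0, 0, -0.0477], 52],
    [[0.016, 0.066, 0], [0, 0, -0.0477], 52],
    [[0.016, 0.066, 0], [0, 0, -0.0477], 52],
    [[0.016, 0.066, 0], [0, 0, -0.0477], 52],
    [[0.016, 0.066, 0], [0, 0, -0.0477], 52],
    [[0.016, 0.066, -0.1], [0, 0, -0.0477], 52],
    [[0.016, 0.066, -0.1], [0, 0, -0.0477], 52],
    [[0.016, 0.066, -0.1], [0, 0, -0.0477], 52],
    [[0.016, 0.066, -0.1], [0, 0, -0.0477], 52]
  ]
}}

```text
t: 9.05
eef_pos: [0.5143, 0.1494, 0.2467]
ee_rot: [-2.387, -2.041, 0.003]
ft_force: [0.2, 0.1, 0.2]
grip_width: 0.592
gripper_force: 0.0
```

```bash
cat >> h.py <<'E'
def st():
    s=sense();p=s['eef_pos'];y=R.from_rotvec(s['ee_rot']).as_matrix()[:,1]
    print('t',round(s['t'],2),'p',p.round(4),'X',round(p@ex+.5264,4),'D',round(p@n-.191,4),'yaw',np.degrees(np.arctan2(y[1],y[0])).round(2),'w',round(s['grip_width']*87.8,1),'f',s['ft_force'].round(1),round(s['gripper_force'],1))
E
python3 -c "
from h import *
capture('side')
st();print(ex,n)"
```

```text
t 9.1 p [0.5137 0.1504 0.2451] X 0.0582 D 0.0685 yaw -9.42 w 52.0 f [ 0.5  0.8 -1.6] 0.0
[-0.9756119   0.21950268  0.        ] [0.21950268 0.9756119  0.        ]
```

>>> {"api": "apply_moves", "payload": {
  "increments": [
    [[0.02, -0.005, -0.23], [0, 0, -0.018], 52],
    [[0, 0, -0.23], [0, 0, 0], 52],
    [[0, 0, -0.23], [0, 0, 0], 52],
    [[0, 0, -0.22], [0, 0, 0], 52],
    [[0, 0, 0], [0, 0, 0], 40],
    [[0, 0, 0], [0, 0, 0], 15],
    [[0, 0, 0], [0, 0, 0], 15],
    [[0, 0, 0], [0, 0, 0], 15],
    [[0, 0, 0], [0, 0, 0], 15],
    [[0, 0, 0], [0, 0, 0], 15]
  ],
  "squeeze": 8
}}

```text
t: 10.1
eef_pos: [0.5151, 0.1495, 0.1581]
ee_rot: [-2.436, -1.981, 0.003]
ft_force: [-6.1, 1.4, 1.1]
grip_width: 0.246
gripper_force: 8.0
```

```bash
python3 - <<'E'
from h import *
print(crank('side')[:4]);st()
X0=sense()['eef_pos']@ex+.5264; th0=np.arctan2(X0,np.sqrt(.058**2-X0**2));print('th0',th0)
zc=.058*np.cos(th0)
th=np.linspace(th0,np.pi,21)
p=np.stack([.058*np.sin(th),.058*np.cos(th)],1);d=np.diff(p,axis=0)
for a,b in d: print([round(float(v),3) for v in (a*ex[0]*10,a*ex[1]*10,b*10)])
E
```

```text
(10.1, np.int64(211), np.float64(1.1989534289981165), np.float64(0.05947111022347245))
t 10.15 p [0.5151 0.1495 0.1581] X 0.0566 D 0.0679 yaw -11.76 w 22.0 f [-6.9  1.   2.2] 8.0
th0 1.3524843523499612
[-0.009, 0.002, -0.051]
[-0.004, 0.001, -0.052]
[0.0, -0.0, -0.052]
[0.005, -0.001, -0.052]
[0.009, -0.002, -0.051]
[0.014, -0.003, -0.05]
[0.018, -0.004, -0.048]
[0.022, -0.005, -0.047]
[0.026, -0.006, -0.044]
[0.03, -0.007, -0.042]
[0.033, -0.008, -0.039]
[0.037, -0.008, -0.036]
[0.04, -0.009, -0.032]
[0.042, -0.01, -0.028]
[0.045, -0.01, -0.025]
[0.047, -0.01, -0.02]
[0.048, -0.011, -0.016]
[0.049, -0.011, -0.012]
[0.05, -0.011, -0.007]
[0.051, -0.011, -0.002]
```

>>> {"api": "apply_moves", "payload": {
  "increments": [
    [[-0.009, 0.002, -0.051], [0, 0, 0], 15],
    [[-0.004, 0.001, -0.052], [0, 0, 0], 15],
    [[0, 0, -0.052], [0, 0, 0], 15],
    [[0.005, -0.001, -0.052], [0, 0, 0], 15],
    [[0.009, -0.002, -0.051], [0, 0, 0], 15],
    [[0.014, -0.003, -0.05], [0, 0, 0], 15],
    [[0.018, -0.004, -0.048], [0, 0, 0], 15],
    [[0.022, -0.005, -0.047], [0, 0, 0], 15],
    [[0.026, -0.006, -0.044], [0, 0, 0], 15],
    [[0.03, -0.007, -0.042], [0, 0, 0], 15]
  ]
}}

```text
t: 11.15
eef_pos: [0.5256, 0.1471, 0.1082]
ee_rot: [-2.435, -1.981, 0.005]
ft_force: [-6.9, 2.4, -3.8]
grip_width: 0.247
gripper_force: 8.0
```

```bash
python3 - <<'E'
from h import *
print(crank('side')[:4]);print(crank('scene')[:4]);st()
E
```

```text
(11.15, np.int64(286), np.float64(2.1245583140329476), np.float64(0.0488805716883579))
(11.2, np.int64(461), np.float64(0.35821218068957406), np.float64(0.05918653259459906))
t 11.25 p [0.5262 0.1469 0.1078] X 0.0453 D 0.0678 yaw -11.77 w 22.1 f [-5.5  3.6 -4.6] 8.0
```

Following well; on to the bottom.

>>> {"api": "apply_moves", "payload": {
  "increments": [
    [[0.033, -0.008, -0.039], [0, 0, 0], 15],
    [[0.037, -0.008, -0.036], [0, 0, 0], 15],
    [[0.04, -0.009, -0.032], [0, 0, 0], 15],
    [[0.042, -0.01, -0.028], [0, 0, 0], 15],
    [[0.045, -0.01, -0.025], [0, 0, 0], 15],
    [[0.047, -0.01, -0.02], [0, 0, 0], 15],
    [[0.048, -0.011, -0.016], [0, 0, 0], 15],
    [[0.049, -0.011, -0.012], [0, 0, 0], 15],
    [[0.05, -0.011, -0.007], [0, 0, 0], 15],
    [[0.051, -0.011, -0.002], [0, 0, 0], 15]
  ]
}}

```text
t: 12.25
eef_pos: [0.5736, 0.1361, 0.0874]
ee_rot: [2.438, 1.98, 0.002]
ft_force: [0.6, 1.5, -7.4]
grip_width: 0.249
gripper_force: 8.0
```

```bash
cat >> h.py <<'E'
def mark(nm='side'):
    c=capture(nm);W=world(c);h=cv2.cvtColor(c['color'],cv2.COLOR_RGB2HSV)
    X=W@ex+.5264;Z=W[...,2]-.13;D=W@n-.191
    k=((h[...,0]<8)|(h[...,0]>172))&(h[...,1]>130)&(np.hypot(X,Z)<.115)&(np.hypot(X,Z)>.06)&(abs(D-.015)<.012)
    g=(h[...,0]>50)&(h[...,0]<95)&(h[...,1]>60)&(abs(D-.0145)<.004)&(np.hypot(X,Z)<.11)
    hu=cv2.convexHull(np.stack([X[g],Z[g]],1).astype(np.float32))[:,0]
    from scipy.optimize import least_squares
    q=least_squares(lambda q:np.hypot(hu[:,0]-q[0],hu[:,1]-q[1])-.1,[0,0],loss='soft_l1',f_scale=.002).x
    return c,k.sum(),(np.mean(X[k]),np.mean(Z[k]),X[k].min(),X[k].max()) if k.any() else None,q
E
python3 - <<'E'
from h import *
st();c,*r=mark('side');print(r);save(c,'s3');print(mark('scene')[1:]);st()
E
```

```text
t 12.25 p [0.5736 0.1361 0.0874] X -0.0033 D 0.0677 yaw -11.84 w 21.9 f [ 0.6  1.5 -7.4] 8.0
[np.int64(0), None, array([0.00310417, 0.00113454])]
(np.int64(0), None, array([-0.00166234,  0.00231785]))
t 12.35 p [0.5751 0.1357 0.0878] X -0.0049 D 0.0676 yaw -11.89 w 21.6 f [ 3.4  0.5 -9.1] 8.0
```

>>> {"api": "apply_moves", "payload": {
  "increments": [
    [[-0.012, 0.003, -0.01], [0, 0, 0], 15],
    [[-0.012, 0.003, -0.01], [0, 0, 0], 15],
    [[-0.012, 0.003, 0], [0, 0, 0], 15],
    [[-0.012, 0.002, 0], [0, 0, 0], 15],
    [[0, 0, 0], [0, 0, 0], 15],
    [[0, 0, 0], [0, 0, 0], 15],
    [[0, 0, 0], [0, 0, 0], 15],
    [[0, 0, 0], [0, 0, 0], 15],
    [[0, 0, 0], [0, 0, 0], 15],
    [[0, 0, 0], [0, 0, 0], 15]
  ]
}}

```text
t: 13.35
eef_pos: [0.5687, 0.1373, 0.0871]
ee_rot: [2.437, 1.979, 0.004]
ft_force: [-0.6, -1.5, 5.1]
grip_width: 0.245
gripper_force: 8.0
```

```bash
python3 - <<'E'
from h import *
st()
E
```

```text
t 13.35 p [0.5687 0.1373 0.0871] X 0.0017 D 0.0677 yaw -11.85 w 21.5 f [-0.6 -1.5  5.1] 8.0
```

>>> {"api": "apply_moves", "payload": {
  "increments": [
    [[0.015, -0.004, 0], [0, 0, 0], 15],
    [[0, 0, 0], [0, 0, 0], 15],
    [[0, 0, 0], [0, 0, 0], 15],
    [[0, 0, 0], [0, 0, 0], 15],
    [[0, 0, 0], [0, 0, 0], 28],
    [[0, 0, 0], [0, 0, 0], 40],
    [[0, 0, 0], [0, 0, 0], 60],
    [[0, 0, 0], [0, 0, 0], 60],
    [[0, 0, 0], [0, 0, 0], 60],
    [[0, 0, 0], [0, 0, 0], 60]
  ]
}}

```text
t: 14.35
eef_pos: [0.5689, 0.1371, 0.0849]
ee_rot: [-2.438, -1.981, 0.0]
ft_force: [-0.1, 0.5, 0.3]
grip_width: 0.676
gripper_force: 0.0
```

```bash
python3 - <<'E'
from h import *
st();print(crank()[:4])
E
```

```text
t 14.35 p [0.5689 0.1371 0.0849] X 0.0015 D 0.0676 yaw -11.82 w 59.3 f [-0.1  0.5  0.3] 0.0
(14.35, np.int64(341), np.float64(3.119721549018015), np.float64(0.04761503127011751))
```

>>> {"api": "apply_moves", "payload": {
  "increments": [
    [[0, 0, 0.2], [0, 0, 0], 60],
    [[0, 0, 0.4], [0, 0, 0], 60],
    [[0, 0, 0.5], [0, 0, 0], 60],
    [[0, 0, 0.5], [0, 0, 0], 60],
    [[0, 0, 0.55], [0, 0, 0], 60],
    [[-0.1, -0.45, 0], [0, 0, 0], 60],
    [[-0.1, -0.45, 0], [0, 0, 0], 60],
    [[-0.1, -0.45, 0], [0, 0, 0], 60],
    [[0, 0, 0], [0, 0, 0], 60],
    [[0, 0, 0], [0, 0, 0], 60]
  ]
}}

```text
t: 15.4
eef_pos: [0.5388, 0.001, 0.2953]
ee_rot: [2.441, 1.977, 0.001]
ft_force: [-1.0, 0.8, 0.5]
grip_width: 0.683
gripper_force: 0.0
```

```bash
python3 - <<'E'
from h import *
capture('side');capture('side');st()
c,W,M=wristworld();print('cam',M[:3,3]);np.savez('w2.npz',W=W,M=M,col=c['color'],mtx=c['mtx'])
r,P=slot(c,W,M);print(r,'X',(P@ex+.5264).min(),(P@ex+.5264).max(),'D',(P@n-.191).min(),(P@n-.191).max())
K=np.array(c['mtx']);p=np.linalg.inv(M)@np.r_[P.mean(0),1];u=int(K[0,0]*p[0]/-p[2]+K[0,2]);v=int(-K[1,1]*p[1]/-p[2]+K[1,2]);print(u,v)
I=c['color'][max(0,v-75):v+75,max(0,u-100):u+100];cv2.imwrite('pics/slot.png',cv2.resize(I[:,:,::-1],None,fx=4,fy=4,interpolation=2))
E
```

```text
t 15.5 p [0.5391 0.0033 0.295 ] X 0.0011 D -0.0694 yaw -11.75 w 59.8 f [0.  0.2 0.5] 0.0
cam [0.55303019 0.07152849 0.43805297]
((554.567138671875, 70.67620849609375), (21.34315299987793, 15.434332847595215), 77.711181640625) X -0.006848893842994475 0.008657318909499723 D -0.011010130030534915 0.010400788569858821
328 135
```

View pics/slot.png

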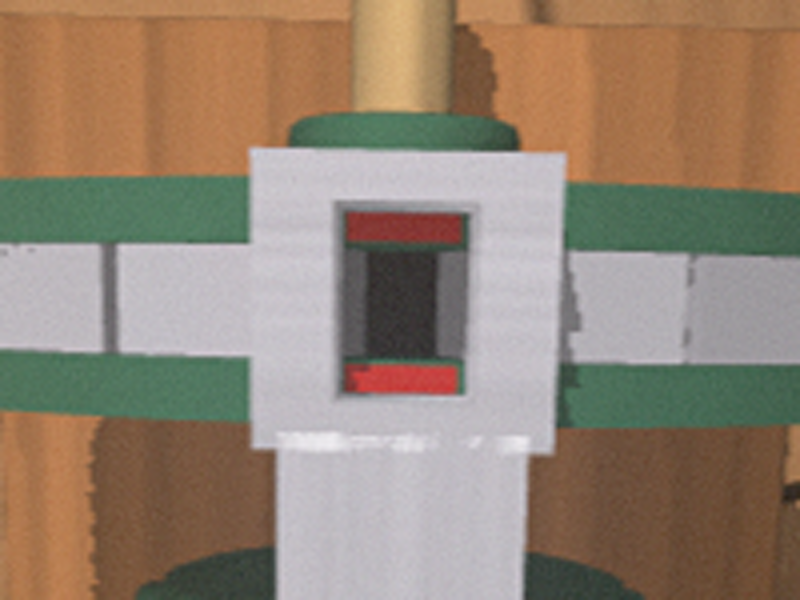

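The slot view shows the dark hole with its red marks centred in the slot (slot columns 340–468, hole centre about 402), so the wheel is at rest and aligned within about 0.5 mm. Next is the pin, gripped across the block's short side to stay clear of the steel rod beside it.

>>> {"api": "apply_moves", "payload": {
  "increments": [
    [[-0.133, 0.42, 0], [0, 0, 0.0467], 60],
    [[-0.133, 0.42, 0], [0, 0, 0.0467], 60],
    [[-0.133, 0.42, 0], [0, 0, 0.0467], 60],
    [[-0.133, 0.42, 0], [0, 0, 0.0467], 60],
    [[-0.133, 0.42, 0], [0, 0, 0.0467], 50],
    [[-0.133, 0.42, 0], [0, 0, 0.0467], 44],
    [[-0.133, 0.41, 0], [0, 0, 0.0467], 44],
    [[0, 0, -0.25], [0, 0, 0.0467], 44],
    [[0, 0, -0.25], [0, 0, 0.0467], 44],
    [[0, 0, -0.25], [0, 0, 0.0467], 44]
  ]
}}

```text
t: 16.55
eef_pos: [0.4449, 0.2971, 0.2191]
ee_rot: [-0.47, -3.106, -0.001]
ft_force: [1.2, 0.1, 0.3]
grip_width: 0.497
gripper_force: 0.0
```

```bash
python3 - <<'E'
from h import *
capture('side');capture('side');st()
c,W,M=wristworld();save(c,'wpin');h=cv2.cvtColor(c['color'],cv2.COLOR_RGB2HSV);Z=W[...,2]
near=np.hypot(W[...,0]-.445,W[...,1]-.296)<.06
red=((h[...,0]<8)|(h[...,0]>172))&(h[...,1]>130)&near&(Z>.083)&(Z<.096)
if red.sum():
    p=W[red];print('top',red.sum(),p.mean(0),p.min(0),p.max(0),cv2.minEnclosingCircle((p[:,:2]*1000).astype(np.float32)))
b=near&(abs(Z-.045)<.004);print('block',cv2.minAreaRect((W[b][:,:2]*1000).astype(np.float32)))
o=near&(Z>.052)&~(((h[...,0]<10)|(h[...,0]>170))&(h[...,1]>100));print('other',o.sum(),[np.percentile(W[o][:,i],[2,50,98]) for i in range(3)] if o.any() else 0)
E
```

```text
t 16.65 p [0.4437 0.2952 0.2169] X 0.1583 D 0.1944 yaw 72.5 w 44.2 f [ 0.1  0.5 -0.2] 0.0
top 615 [0.44288523 0.29285137 0.0883361 ] [0.43381238 0.28275918 0.08314064] [0.4531775  0.30245271 0.09103266] ((443.5370788574219, 292.6495056152344), 9.891816139221191)
block ((443.9705810546875, 292.29583740234375), (60.0649528503418, 80.57057189941406), 71.87351989746094)
other 79338 [array([0.39934473, 0.42127865, 0.44222386]), array([0.25978874, 0.30310236, 0.34883346]), array([0.23125535, 0.30154262, 0.31415098])]
```

View pics/wpin.png

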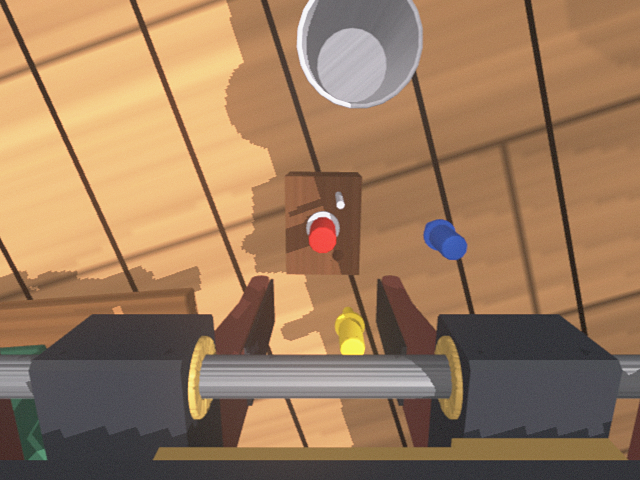

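The wrist view shows the red pin at (323,235), with the rod at (340,200) in front along the block's length. The fingers close left and right, clear of the rod, the blue pin (445,240) and the yellow pin (350,335).

>>> {"api": "apply_moves", "payload": {
  "increments": [
    [[0, -0.025, -0.3], [0, 0, 0], 44],
    [[0, 0, -0.4], [0, 0, 0], 44],
    [[0, 0, -0.4], [0, 0, 0], 44],
    [[0, 0, -0.34], [0, 0, 0], 44],
    [[0, 0, 0], [0, 0, 0], 44],
    [[0, 0, 0], [0, 0, 0], 14],
    [[0, 0, 0], [0, 0, 0], 14],
    [[0, 0, 0], [0, 0, 0], 14],
    [[0, 0, 0], [0, 0, 0], 14],
    [[0, 0, 0], [0, 0, 0], 14]
  ],
  "squeeze": 20
}}

```text
t: 17.7
eef_pos: [0.4469, 0.2931, 0.0779]
ee_rot: [0.486, 3.101, 0.003]
ft_force: [-0.8, -2.6, 8.4]
grip_width: 0.224
gripper_force: 20.0
```

```bash
python3 -c "
from h import *
st()"
```

```text
t 17.7 p [0.4469 0.2931 0.0779] X 0.1547 D 0.193 yaw 72.19 w 19.7 f [-0.8 -2.6  8.4] 20.0
```

>>> {"api": "apply_moves", "payload": {
  "increments": [
    [[0, 0, 0.2], [0, 0, 0], 14],
    [[0, 0, 0.4], [0, 0, 0], 14],
    [[0, 0, 0.45], [0, 0, 0], 14],
    [[0, 0, 0.45], [0, 0, 0], 14],
    [[0, 0, 0.45], [0, 0, 0], 14],
    [[0, 0, 0.45], [0, 0, 0], 14],
    [[0, 0, 0.25], [0, 0, 0], 14],
    [[0, 0, 0], [0, 0, 0], 14],
    [[0, 0, 0], [0, 0, 0], 14],
    [[0, 0, 0], [0, 0, 0], 14]
  ]
}}

```text
t: 18.7
eef_pos: [0.4454, 0.292, 0.3398]
ee_rot: [-0.485, -3.103, 0.002]
ft_force: [-0.6, 0.8, -1.6]
grip_width: 0.227
gripper_force: 20.0
```

```bash
cat >> h.py <<'E'
def pinpose():
    s=sense();p=s['eef_pos'];out=[]
    for nm in ['side','scene']:
        c=capture(nm);W=world(c);h=cv2.cvtColor(c['color'],cv2.COLOR_RGB2HSV);d=W-p
        near=(np.hypot(d[...,0],d[...,1])<.03)
        red=((h[...,0]<8)|(h[...,0]>172))&(h[...,1]>130)&near&(d[...,2]<.01)
        stl=(h[...,1]<60)&near&(d[...,2]<-.04)
        for l,k in (('red',red),('steel',stl)): 
            if k.sum()>3: print(nm,l,k.sum(),'mean',d[k].mean(0).round(4),'min',np.percentile(d[k],2,axis=0).round(4),'max',np.percentile(d[k],98,axis=0).round(4))
        out.append(c)
    return out
E
python3 - <<'E'
from h import *
st();o=pinpose();st()
c,W,M=wristworld();s=sense();d=W-s['eef_pos'];h=cv2.cvtColor(c['color'],cv2.COLOR_RGB2HSV)
k=((h[...,0]<8)|(h[...,0]>172))&(h[...,1]>170)&(np.hypot(d[...,0],d[...,1])<.03)
print('wrist',k.sum(),d[k].mean(0),np.percentile(d[k],[2,98],axis=0))
A=c['color'][200:420,200:440][:,:,::-1];q=o[0];K=q['mtx'];p=np.array(q['camera_from_world'])@np.r_[s['eef_pos'],1];u=int(K[0,0]*p[0]/-p[2]+K[0,2]);v=int(-K[1,1]*p[1]/-p[2]+K[1,2])
B=q['color'][max(0,v-50):v+60,max(0,u-60):u+60][:,:,::-1]
A=cv2.resize(A,(436,400));B=cv2.resize(B,(360,400),interpolation=2);cv2.imwrite('pics/inhand.png',cv2.hconcat([A,B]))
E
```

```text
t 18.7 p [0.4454 0.292  0.3398] X 0.156 D 0.1917 yaw 72.23 w 19.9 f [-0.6  0.8 -1.6] 20.0
side steel 30 mean [-0.005   0.0063 -0.0681] min [-0.0224  0.0029 -0.2657] max [ 0.0001  0.0194 -0.047 ]
scene red 180 mean [ 0.0055  0.0009 -0.0042] min [-0.0087 -0.0074 -0.0267] max [0.0117 0.0208 0.0095]
scene steel 79 mean [-0.0063  0.0107 -0.1475] min [-0.0203 -0.0016 -0.2904] max [ 0.0057  0.0229 -0.0431]
t 18.8 p [0.4454 0.2922 0.3396] X 0.156 D 0.1918 yaw 72.23 w 19.5 f [-1.1  0.4 -1.5] 20.0
wrist 2909 [-0.00600767  0.00230409  0.00527136] [[-0.01253965 -0.00648489 -0.02171528]
 [ 0.00469754  0.00975381  0.01186756]]
```

View pics/inhand.png

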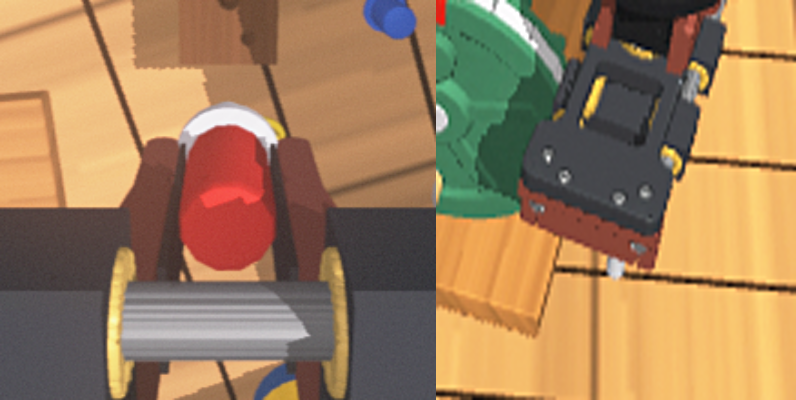

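The pin is held upright between the pads, with the collar visible below the red grip. I'll measure its axis relative to the TCP.

```bash
python3 - <<'E'
from h import *
from scipy.optimize import least_squares
st();p=sense()['eef_pos'].copy();c,W,M=wristworld();d=W-p;h=cv2.cvtColor(c['color'],cv2.COLOR_RGB2HSV)
near=np.hypot(d[...,0]+.003,d[...,1])<.022
red=((h[...,0]<8)|(h[...,0]>172))&(h[...,1]>170)&near
zt=np.percentile(d[red][:,2],95);t=red&(d[...,2]>zt-.003);print('ztop',zt,cv2.minEnclosingCircle((d[t][:,:2]*1000).astype(np.float32)))
q=d[red&(d[...,2]<zt-.004)]
def f(a): # cylinder r=10: axis x0+bx*z
    return np.hypot(q[:,0]-a[0]-a[2]*q[:,2],q[:,1]-a[1]-a[3]*q[:,2])-.010
r=least_squares(f,[0,0,0,0],loss='soft_l1',f_scale=.001);print('cyl axis at tcp',r.x.round(4),'rms',np.sqrt(np.mean(r.fun**2)),len(q))
s=(h[...,1]<50)&(h[...,2]>120)&near&(d[...,2]<-.02)&(d[...,2]>-.035)
print('collar',s.sum(),cv2.minEnclosingCircle((d[s][:,:2]*1000).astype(np.float32)),np.median(d[s][:,2]))
E
```

```text
t 18.85 p [0.4455 0.2923 0.3398] X 0.1559 D 0.1919 yaw 72.24 w 19.9 f [-0.5 -1.5 -1.7] 20.0
ztop 0.011648705819544067 ((-3.1851327419281006, 1.1484496593475342), 9.862597465515137)
cyl axis at tcp [-0.0023  0.0011  0.0057  0.0052] rms 0.00022186049069366058 921
collar 646 ((-6.089304447174072, 2.2997756004333496), 12.09550952911377) -0.029122438589397587
```

>>> {"api": "apply_moves", "payload": {
  "increments": [
    [[0.187, -0.371, 0], [0, 0, 0], 14],
    [[0.187, -0.371, 0], [0, 0, 0], 14],
    [[0.187, -0.371, 0], [0, 0, 0], 14],
    [[0.187, -0.371, 0], [0, 0, 0], 14],
    [[0.187, -0.371, 0], [0, 0, 0], 14],
    [[0.187, -0.371, 0], [0, 0, 0], 14],
    [[0, 0, 0], [0, 0, 0], 14],
    [[0, 0, 0], [0, 0, 0], 14],
    [[0, 0, 0], [0, 0, 0], 14],
    [[0, 0, 0], [0, 0, 0], 14]
  ]
}}

```text
t: 19.9
eef_pos: [0.5576, 0.0715, 0.341]
ee_rot: [-0.481, -3.104, -0.001]
ft_force: [-0.3, 0.3, -0.5]
grip_width: 0.224
gripper_force: 20.0
```

```bash
python3 - <<'E'
from h import *
for i in range(3): st();capture('side')
c=capture('side');K=c['mtx'];s=sense();p=np.array(c['camera_from_world'])@np.r_[.555,.071,.26,1];u=int(K[0,0]*p[0]/-p[2]+K[0,2]);v=int(-K[1,1]*p[1]/-p[2]+K[1,2])
cc=capture('scene');K=cc['mtx'];p=np.array(cc['camera_from_world'])@np.r_[.555,.071,.26,1];u2=int(K[0,0]*p[0]/-p[2]+K[0,2]);v2=int(-K[1,1]*p[1]/-p[2]+K[1,2])
f=lambda q,u,v:cv2.resize(q['color'][v-40:v+40,u-40:u+40][:,:,::-1],(400,400),interpolation=2)
cv2.imwrite('pics/above.png',cv2.hconcat([f(c,u,v),f(cc,u2,v2)]))
E
```

```text
t 19.9 p [0.5576 0.0715 0.341 ] X -0.0019 D 0.0012 yaw 72.37 w 19.7 f [-0.3  0.3 -0.5] 20.0
t 19.95 p [0.5577 0.0713 0.3411] X -0.002 D 0.001 yaw 72.36 w 19.6 f [ 0.7 -0.5 -1. ] 20.0
t 20.0 p [0.5578 0.0712 0.3411] X -0.0021 D 0.0009 yaw 72.35 w 19.5 f [0.  0.3 0. ] 20.0
```

View pics/above.png

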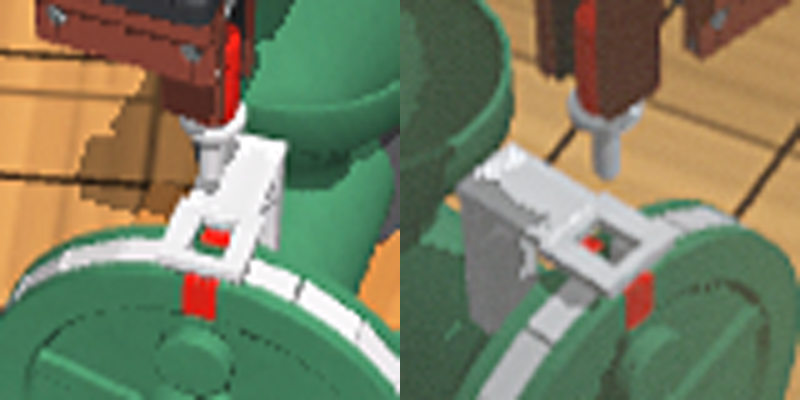

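The pin hangs upright over the bracket in both views, and the red mark lines up with the slot. Lowering slowly.

>>> {"api": "apply_moves", "payload": {
  "increments": [
    [[0, -0.015, 0], [0, 0, 0], 14],
    [[0, 0, 0], [0, 0, 0], 14],
    [[0, 0, -0.05], [0, 0, 0], 14],
    [[0, 0, -0.05], [0, 0, 0], 14],
    [[0, 0, -0.05], [0, 0, 0], 14],
    [[0, 0, -0.05], [0, 0, 0], 14],
    [[0, 0, -0.05], [0, 0, 0], 14],
    [[0, 0, -0.05], [0, 0, 0], 14],
    [[0, 0, 0], [0, 0, 0], 14],
    [[0, 0, 0], [0, 0, 0], 14]
  ]
}}

```text
t: 21.15
eef_pos: [0.5581, 0.0685, 0.311]
ee_rot: [-0.485, -3.104, -0.0]
ft_force: [0.3, 0.2, -0.9]
grip_width: 0.225
gripper_force: 20.0
```

```bash
python3 - <<'E'
from h import *
for i in range(2): st();capture('side')
E
```

```text
t 21.15 p [0.5581 0.0685 0.311 ] X -0.0031 D -0.0017 yaw 72.24 w 19.8 f [ 0.3  0.2 -0.9] 20.0
t 21.2 p [0.5582 0.0685 0.3112] X -0.0032 D -0.0016 yaw 72.23 w 19.2 f [-0.2  0.2 -0.4] 20.0
```

>>> {"api": "apply_moves", "payload": {
  "increments": [
    [[-0.003, 0.011, 0], [0, 0, 0], 14],
    [[0, 0, 0], [0, 0, 0], 14],
    [[0, 0, -0.04], [0, 0, 0], 14],
    [[0, 0, -0.04], [0, 0, 0], 14],
    [[0, 0, -0.04], [0, 0, 0], 14],
    [[0, 0, -0.04], [0, 0, 0], 14],
    [[0, 0, -0.04], [0, 0, 0], 14],
    [[0, 0, -0.04], [0, 0, 0], 14],
    [[0, 0, 0], [0, 0, 0], 14],
    [[0, 0, 0], [0, 0, 0], 14]
  ]
}}

```text
t: 22.25
eef_pos: [0.5578, 0.0696, 0.287]
ee_rot: [-0.485, -3.104, 0.0]
ft_force: [0.5, -0.3, -1.5]
grip_width: 0.224
gripper_force: 20.0
```

```bash
python3 - <<'E'
from h import *
for i in range(2): st();capture('side')
E
```

```text
t 22.25 p [0.5578 0.0696 0.287 ] X -0.0025 D -0.0007 yaw 72.24 w 19.7 f [ 0.5 -0.3 -1.5] 20.0
t 22.3 p [0.5579 0.0696 0.2872] X -0.0026 D -0.0006 yaw 72.23 w 19.6 f [-0.4  0.3 -0.8] 20.0
```

>>> {"api": "apply_moves", "payload": {
  "increments": [
    [[0, 0, -0.03], [0, 0, 0], 14],
    [[0, 0, -0.03], [0, 0, 0], 14],
    [[0, 0, -0.03], [0, 0, 0], 14],
    [[0, 0, -0.02], [0, 0, 0], 14],
    [[0, 0, 0], [0, 0, 0], 14],
    [[0, 0, 0], [0, 0, 0], 14],
    [[0, 0, 0], [0, 0, 0], 14],
    [[0, 0, 0], [0, 0, 0], 14],
    [[0, 0, 0], [0, 0, 0], 14],
    [[0, 0, 0], [0, 0, 0], 14]
  ]
}}

```text
t: 23.35
eef_pos: [0.5578, 0.0696, 0.276]
ee_rot: [-0.485, -3.104, 0.0]
ft_force: [-0.4, 0.8, -0.0]
grip_width: 0.218
gripper_force: 20.0
```

```bash
python3 - <<'E'
from h import *
for i in range(2): st();capture('side')
E
```

```text
t 23.35 p [0.5578 0.0696 0.276 ] X -0.0025 D -0.0007 yaw 72.23 w 19.2 f [-0.4  0.8 -0. ] 20.0
t 23.4 p [0.5578 0.0696 0.276 ] X -0.0025 D -0.0007 yaw 72.23 w 19.8 f [-0.6 -0.7 -0.3] 20.0
```

No force and about 0.5 mm above home. Release it to drop the rest, then lift clear.

>>> {"api": "apply_moves", "payload": {
  "increments": [
    [[0, 0, 0], [0, 0, 0], 22],
    [[0, 0, 0], [0, 0, 0], 26],
    [[0, 0, 0], [0, 0, 0], 34],
    [[0, 0, 0], [0, 0, 0], 46],
    [[0, 0, 0], [0, 0, 0], 50],
    [[0, 0, 0], [0, 0, 0], 50],
    [[0, 0, 0.2], [0, 0, 0], 50],
    [[0, 0, 0.4], [0, 0, 0], 50],
    [[0, 0, 0.4], [0, 0, 0], 50],
    [[0, 0, 0], [0, 0, 0], 50]
  ]
}}

```text
t: 24.45
eef_pos: [0.5597, 0.0702, 0.3818]
ee_rot: [0.484, 3.096, 0.005]
ft_force: [1.0, -0.2, -0.4]
grip_width: 0.569
gripper_force: 0.0
```

```bash
python3 - <<'E'
from h import *
capture('side');st();p0=np.array([.5551,.0708,.243])
c,W,M=wristworld();d=W-p0;h=cv2.cvtColor(c['color'],cv2.COLOR_RGB2HSV);near=np.hypot(d[...,0],d[...,1])<.03
red=((h[...,0]<8)|(h[...,0]>172))&(h[...,1]>150)&near&(d[...,2]>.005)
zt=np.percentile(d[red][:,2],95);t=red&(d[...,2]>zt-.003);print('wrist ztop',zt,t.sum(),cv2.minEnclosingCircle((d[t][:,:2]*1000).astype(np.float32)))
for nm in ['side','scene']:
    c=capture(nm);W=world(c);d=W-p0;h=cv2.cvtColor(c['color'],cv2.COLOR_RGB2HSV);near=np.hypot(d[...,0],d[...,1])<.03
    red=((h[...,0]<8)|(h[...,0]>172))&(h[...,1]>150)&near&(d[...,2]>.003)
    print(nm,red.sum(),np.percentile(d[red],[2,98],axis=0).round(4).tolist())
print(crank()[:4])
E
```

```text
t 24.5 p [0.5589 0.0699 0.3788] X -0.0035 D -0.0002 yaw 72.23 w 50.1 f [-0.6 -0.  -0.6] 0.0
wrist ztop 0.04478588624051382 693 ((-0.06922785937786102, 0.0405954048037529), 9.389652252197266)
side 341 [[-0.0221, -0.0233, 0.0086], [0.0235, 0.0229, 0.2674]]
scene 196 [[-0.0048, -0.0051, 0.0073], [0.013, 0.0107, 0.0439]]
(24.65, np.int64(253), np.float64(3.112020440247661), np.float64(0.04966498673510811))
```

The pin top is 44.8 mm above the plate (44 expected when home) and centred on the slot, and the wheel hasn't moved. Handing in.

```bash
python3 -c "
from rig import *
print(hand_in())"
```

```text
the job is handed in; nothing more can be done
None
```

I handed the job in at about 25 s with the red pin released and home in slot and hole and the wheel at rest; no verdict came back. The friction braked the wheel about 1.8 rad short of the slot, so I carried it the rest of the way by the crank handle.

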